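# Charge the conker crusher and set its feed lever against the stop

## Robot

A 6-joint arm with a two-finger parallel gripper is mounted at the origin on the work surface. World frame = base frame: x ahead of the robot, y to its left, z up, the work surface at z = 0. Lengths are in m, angles in rad, forces in N, time in s.
With the tool pointing down it reaches from about 0.25 to 0.775 m from the base axis. Payload 4 kg.
Tool frame: the origin (TCP) lies on the centre line of the jaws, within the pads' length; the fingertips stand 17 mm ahead of it and the grasp point (between the pads) lies 2 mm behind it; z points along the fingers, y is the direction in which the jaws open and shut (so a half turn about z gives the same grasp; the last joint's range is limited). The gripper opens to 85 mm and grips with 20 to 120 N. Pads are 22 mm wide; open, the fingers measure 114 mm over their backs; the gripper's body (76 mm by 85 mm) begins 54 mm behind the grasp point. The pads swing forward as they close: fully open they stand 13 mm farther back than shut.
Start: joints at [-1.398, 0.087, 1.371, -0, 1.684, -0.103], TCP at [0.15, -0.529, 0.248] pointing down, gripper open.
Joint ranges: [-3.1, 3.1], [-0.76, 2.03], [0.27, 2.55], [-1.08, 4.22], [0.17, 2.65], [-2.57, 2.57]. Speed limits (rad/s): [2.79, 2.79, 3.14, 3.14, 3.14, 3.14].

## Interface

Orientations are given as a unit quaternion [x, y, z, w].
In Python, from bench import ctrl, imaging, workorder gives the robot as it stands.
- The arm moves only by the tool move_arm, never from a script. Its argument "series" is text: rows parted by semicolons, each of 7 numbers parted by spaces: the gripper command: -1 is fully open, 1 is shut, values between are in proportion, then the shift along the tool's x, y, z in cm, then the turn, a rotation vector about the tool's x, y, z in degrees. A call has 1 to 8 rows; each row is the pose to reach, as a shift and turn from the pose commanded when the call began, along the tool's axes at that moment; what a row does not reach only later rows make up. A row lasts 1/10 s, in which the tool goes at most 50 mm and 8.59 degrees, less where a joint would pass 70% of its speed; a pose out of reach is approached as far as the arm can. A call with a gripper value outside its range is refused whole. The fingers move at their own pace and stop on an object; "newtons" is the grip in N (left out, the last holds). Time passes only in rows, so rows that repeat a pose let the fingers close. It gives the time, the measured TCP pose, the force and the opening at its end, in the units of the state.
- ctrl.sense(): the state, without advancing time (a new reading comes with each control period).
- imaging.grab_frame(name): name is "side" or "top"; returns a dict with "img" (420x560x3 uint8, red, green, blue), "depth" (420x560 float32, m along the optical axis (not along the pixel's ray), 0 where there is no reading), "fov_y" (degrees; the focal length in pixels is half the picture's height over the tangent of half this angle, whatever the lens; pixels are square), "cx", "cy" (the principal point, pixels), "D" ([k1, k2, p1, p2, k3] as OpenCV has them; the pictures are not rectified), "camera_from_world" (4x4, takes a point from world to camera coordinates). Camera axes: x right, y down, z forward; pixel columns grow to the right and rows downward; lengths in m; the calibration is good to about 2 mm. A picture is of the moment at which its call begins.
- workorder.job_done(): hands the job in, once; it reports no verdict.
The state is a dict: "clock": time; "qpos": joint angles; "qvel": joint speeds; "tau": joint torques, N m; "ee_pos": TCP position; "tool_rot": TCP orientation; "contact_force": force on the tool from outside, world axes, zero at the start; "moment": the same for the moment, N m; "width": opening from 0.0 (shut) to 1.0 (fully open).
Only numpy, scipy, OpenCV 4.12 (cv2) and the standard library are available. Lean on these libraries where they do the work, as an engineer would, in place of code of your own. Each camera call takes 0.05 s, during which the arm holds its last target. There are 200 camera calls.

## Task

Tip all six conkers from the blue cup into the open steel hopper of the crusher while its feed lever is still at the shut end, and stand the empty cup upright on the table. Then swing the feed lever over to the red setting stop until you feel it press lightly against it, gently enough that the stop is not shifted, and leave it there. Leave the mortar, the brown bottle and the white jar where they stand.

Things in the scene. Friction and masses are not known exactly. Their poses are not given: they have to be found in the camera images.
- mill: crusher, fixed to the table: cream housing 200 (x) x 180 (y) x 100 mm, on top an open square steel hopper 180 x 180 mm outside, 6 mm walls, rim 175 mm above the table. A white scale plate (200 mm long, top at 160 mm) covers its -y side; lever and stop turn in front of that plate. Origin: centre of the underside, z up. Its yaw varies.
- hopper (a point): centre of the hopper's flat inner floor, 106 mm above the table, axes as mill; the inner space is 168 x 168 mm, and 69 mm deep
- pivot (a point): point on the common hinge line (along the mill's y) of lever and stop, 60 mm above the table, in the lever stalk's mid-plane, 131 mm from the mill's centre to -y; axes as mill
- feed_lever (a joint): angle of the feed lever about the hinge, rad. The stalk leans (value - 0.75) rad from vertical: 0 = shut end, leaning 0.75 rad to the mill's -x; it grows as the lever swings over the top to the mill's +x (end 1.6). It starts at 0 to 0.2; it counts as shut below 0.35. Stiff (0.3 N m), stays where it is left.
- lever_grip (a point): middle of the free part of the lever's black round handle bar: 24 mm diameter, parallel to the mill's y, 130 mm from the hinge line, reaching 29 mm either side of this point along y before the stalk (on +y) and its end (on -y). z points away from the hinge along the stalk, y along the bar.
- lever_mark (a point): point on the steel stalk's centre line 80 mm from the hinge line, level with the stop pin; the stalk is 14 mm wide in the direction of swing. When stalk and pin touch, this point is 13 mm from stop_pin
- stop_pin (a point): centre of the red stop pin, 12 mm diameter, along the mill's y, 80 mm from the hinge line, in the plane of the stalk, carried by a red arm behind it. It starts 0.4 to 1.3 rad ahead (to +x) of the lever's shut end, as the lever would read; its arm is clamped by friction only and slips if pushed with more than about 12 N at the pin
- cup: loose blue plastic cup, upright, 60 mm wide at the foot, 68 mm at the rim, 80 mm tall, 3 mm wall, 90 g, holding the conkers. Origin: centre of the underside, z up
- mortar: bystander: loose white ceramic bowl, 116 mm wide, 55 mm tall; origin at the centre of the underside
- dropper: bystander: brown bottle, 44 mm wide, 95 mm tall; origin at the centre of the underside
- jar: bystander: white jar with lid, 80 mm wide, 100 mm tall; origin at the centre of the underside
- conker0: loose brown conker, a ball of 24 mm diameter, 11 g, starting in the cup; origin at its centre
- conker1: loose brown conker, a ball of 24 mm diameter, 11 g, starting in the cup; origin at its centre
- conker2: loose brown conker, a ball of 24 mm diameter, 11 g, starting in the cup; origin at its centre
- conker3: loose brown conker, a ball of 24 mm diameter, 11 g, starting in the cup; origin at its centre
- conker4: loose brown conker, a ball of 24 mm diameter, 11 g, starting in the cup; origin at its centre
- conker5: loose brown conker, a ball of 24 mm diameter, 11 g, starting in the cup; origin at its centre
There are look-alikes about, which are no part of the job. There is more than one size of the cup; the one meant has the size given above.

How it is judged:
On the way, in this order (a step that is already met when the one before it is completed fails the run):
1. all six conkers lie in the hopper while the feed lever is still shut (below 0.35 rad) (x of conker0 in the frame of hopper between -0.084 and 0.084 m and y of conker0 in the frame of hopper between -0.084 and 0.084 m and z of conker0 in the frame of hopper between 0 and 0.065 m and x of conker1 in the frame of hopper between -0.084 and 0.084 m and y of conker1 in the frame of hopper between -0.084 and 0.084 m and z of conker1 in the frame of hopper between 0 and 0.065 m and x of conker2 in the frame of hopper between -0.084 and 0.084 m and y of conker2 in the frame of hopper between -0.084 and 0.084 m and z of conker2 in the frame of hopper between 0 and 0.065 m and x of conker3 in the frame of hopper between -0.084 and 0.084 m and y of conker3 in the frame of hopper between -0.084 and 0.084 m and z of conker3 in the frame of hopper between 0 and 0.065 m and x of conker4 in the frame of hopper between -0.084 and 0.084 m and y of conker4 in the frame of hopper between -0.084 and 0.084 m and z of conker4 in the frame of hopper between 0 and 0.065 m and x of conker5 in the frame of hopper between -0.084 and 0.084 m and y of conker5 in the frame of hopper between -0.084 and 0.084 m and z of conker5 in the frame of hopper between 0 and 0.065 m and value of joint feed_lever below 0.35 rad), for 0.2 s.
2. the lever presses on the stop pin (more than 1.5 N) (contact force between feed_lever and feed_stop above 1.5 N), for 0.1 s.
At the end, for the whole second after the job is handed in: All six conkers are in the hopper, the cup stands upright on the table (within 0.1 rad) at rest, the lever rests within 5 mm of the stop pin, and the pin is within 2 mm of where it was (x of conker0 in the frame of hopper between -0.084 and 0.084 m and y of conker0 in the frame of hopper between -0.084 and 0.084 m and z of conker0 in the frame of hopper between 0 and 0.065 m and x of conker1 in the frame of hopper between -0.084 and 0.084 m and y of conker1 in the frame of hopper between -0.084 and 0.084 m and z of conker1 in the frame of hopper between 0 and 0.065 m and x of conker2 in the frame of hopper between -0.084 and 0.084 m and y of conker2 in the frame of hopper between -0.084 and 0.084 m and z of conker2 in the frame of hopper between 0 and 0.065 m and x of conker3 in the frame of hopper between -0.084 and 0.084 m and y of conker3 in the frame of hopper between -0.084 and 0.084 m and z of conker3 in the frame of hopper between 0 and 0.065 m and x of conker4 in the frame of hopper between -0.084 and 0.084 m and y of conker4 in the frame of hopper between -0.084 and 0.084 m and z of conker4 in the frame of hopper between 0 and 0.065 m and x of conker5 in the frame of hopper between -0.084 and 0.084 m and y of conker5 in the frame of hopper between -0.084 and 0.084 m and z of conker5 in the frame of hopper between 0 and 0.065 m and distance between lever_mark and stop_pin below 0.018 m and velocity of joint feed_lever between -0.05 and 0.05 rad/s and not (distance of stop_pin from where it was at the start of the episode above 0.002 m) and angle between cup's own z axis and vertical below 0.1 rad and height (world z) of cup between -0.006 and 0.006 m and linear speed of cup below 0.02 m/s); the robot touches nothing.
It fails at once if the stop pin is shifted by more than 2 mm (distance of stop_pin from where it was at the start of the episode above 0.002 m).
It fails at once if the mortar is moved by more than 30 mm or tipped (distance of mortar from where it was at the start of the episode above 0.03 m or angle between mortar's own z axis and vertical above 0.3 rad).
It fails at once if the brown bottle is moved by more than 30 mm or tipped (distance of dropper from where it was at the start of the episode above 0.03 m or angle between dropper's own z axis and vertical above 0.3 rad).
It fails at once if the white jar is moved by more than 30 mm or tipped (distance of jar from where it was at the start of the episode above 0.03 m or angle between jar's own z axis and vertical above 0.3 rad).
It also fails if it takes over 72 s, if anything falls off the work surface, if the arm or the gripper's body presses on something with over 40 N, if the wrist force passes 120 N, or if a joint passes its speed limit or range.

## Working session

There is one attempt and no reset: what is moved stays moved. The work goes in short steps, Python scripts to look and compute and a tool call to move; the robot and the scene stay as the last step left them, time stands still between calls to the robot, and variables do not carry over. Pictures are saved under pics/ and viewed, about 8 in all and at most 12, crops included, and the job is handed in when it is done.

Besides the shell and the picture viewer there is one more tool, called after "Emit:" as a command line: name --argument value ..., lists and objects as JSON in quotes. move_arm: Moves the arm, as the interface text tells. Its arguments: {"type":"object","properties":{"series":{"type":"string"},"newtons":{"type":"number"}},"required":["series"]}

```bash
ls; mkdir -p pics
cat > h.py <<'E'
import numpy as np, cv2, sys
from bench import ctrl, imaging, workorder
def grab(n):
    f=imaging.grab_frame(n); h=f["img"].shape[0]
    F=h/2/np.tan(np.radians(f["fov_y"])/2)
    f["K"]=np.array([[F,0,f["cx"]],[0,F,f["cy"]],[0,0,1.]]); f["Dv"]=np.array(f["D"],float)
    f["T"]=np.array(f["camera_from_world"]); f["W"]=np.linalg.inv(f["T"]); return f
def rays(f,uv):
    p=cv2.undistortPoints(np.array(uv,float).reshape(-1,1,2),f["K"],f["Dv"])[:,0]
    d=np.c_[p,np.ones(len(p))]@f["W"][:3,:3].T
    return f["W"][:3,3],d
def onz(f,uv,z):
    o,d=rays(f,uv); return o+d*((z-o[2])/d[:,2])[:,None]
def cloud(f):
    h,w=f["depth"].shape; u,v=np.meshgrid(np.arange(w),np.arange(h))
    o,d=rays(f,np.c_[u.ravel(),v.ravel()]); 
    P=(o+d*f["depth"].reshape(-1,1)).reshape(h,w,3); P[f["depth"]==0]=np.nan; return P
def proj(f,X):
    return cv2.projectPoints(np.array(X,float).reshape(-1,1,3),cv2.Rodrigues(f["T"][:3,:3])[0],f["T"][:3,3],f["K"],f["Dv"])[0][:,0]
def save(f,n): cv2.imwrite("pics/"+n,f["img"][...,::-1])
E
python3 - <<'E'
from h import *
for n in("side","top"):
    f=grab(n); save(f,n+"0.png"); print(n,f["W"].round(3).tolist(),f["D"],f["K"][0,0],f["cx"],f["cy"])
s=ctrl.sense(); print(s)
E
```

```text
pics
side [[-0.982, -0.133, 0.134, 0.368], [-0.189, 0.731, -0.655, 0.867], [-0.011, -0.669, -0.743, 1.075], [0.0, 0.0, 0.0, 1.0]] [-0.18082463  0.          0.          0.          0.        ] 509.4515386978661 282.3344767417803 208.86004082890383
top [[-0.028, -0.988, 0.152, 0.366], [-1.0, 0.026, -0.013, 0.001], [0.009, -0.152, -0.988, 1.395], [0.0, 0.0, 0.0, 1.0]] [0.00589534 0.         0.         0.         0.        ] 515.2211751475558 277.2853411727268 216.51820319872226
{'clock': 0.1, 'qpos': array([-1.39808029e+00,  8.79345954e-02,  1.37210876e+00,  1.32679549e-05,
        1.68362948e+00, -1.03092191e-01]), 'qvel': array([ 0.00049767, -0.0012488 , -0.00322634,  0.00128511,  0.00017494,
       -0.0006201 ]), 'tau': array([ 1.50978201e-03, -3.53017080e+01, -3.14217746e+01, -1.36930421e-04,
        7.94145948e-03, -1.33505358e-05]), 'ee_pos': array([ 0.14970999, -0.52879804,  0.24722405]), 'tool_rot': array([ 9.90505650e-01,  1.37468087e-01, -2.96116431e-05, -1.03968918e-03]), 'contact_force': array([-0.10076335, -0.15659672, -0.62483809]), 'moment': array([ 0.02214372,  0.01976821, -0.01911772]), 'width': 0.9962444218474554}
```

View pics/side0.png

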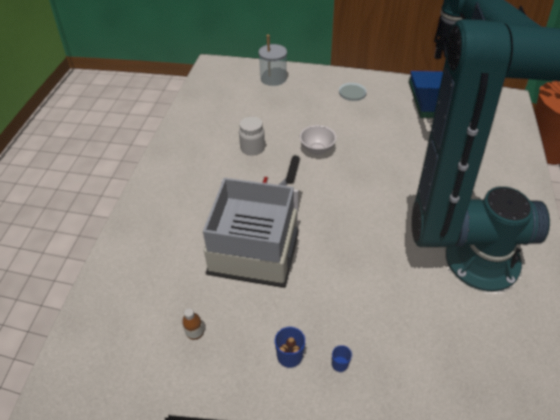

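View pics/top0.png

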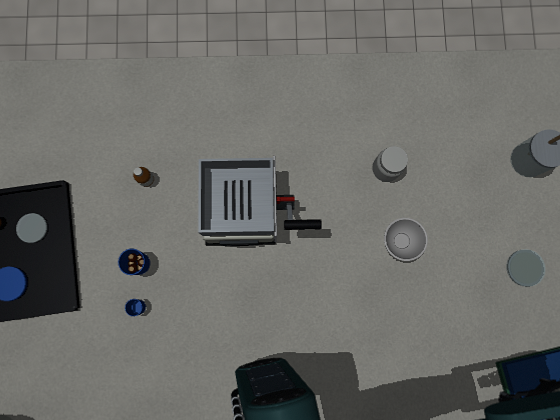

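The side view shows the mill near (252,230), the full blue cup at (290,347) and the small decoy cup at (341,358). In the top view the mill is at (238,200), the cup with conkers at (134,262), the black handle at (303,225) and the red pin at (285,199). The jar is at (392,162), the mortar at (405,240) and the bottle at (142,175).

```bash
cat > m.py <<'E'
from h import *
def ctr(f,roi,hsvlo,hsvhi):
    m=cv2.inRange(cv2.cvtColor(f["img"],cv2.COLOR_RGB2HSV),hsvlo,hsvhi); k=np.zeros_like(m); a,b,c,d=roi; k[b:d,a:c]=1; return (m*k)>0
if __name__=="__main__":
    t=grab("top"); s=grab("side")
    Pt,Ps=cloud(t),cloud(s)
    np.set_printoptions(precision=4,suppress=True)
    def roi(P,a,b,c,d): return P[b:d,a:c].reshape(-1,3)
    for n,P,r in(("top",Pt,(185,145,285,260)),("side",Ps,(195,170,310,290))):
        q=roi(P,*r); q=q[(q[:,2]>.168)&(q[:,2]<.182)]
        if n=="top": q=q[(q[:,1]>-.06)]
        R=cv2.minAreaRect(q[:,:2].astype(np.float32)); print("rim",n,len(q),R, np.median(q[:,2])); print(cv2.boxPoints(R))
    for n,f,P,r in(("top",t,Pt,(110,240,160,290)),("side",s,Ps,(265,320,312,372))):
        m=ctr(f,r,(105,120,30),(125,255,255)); q=P[m]; zt=np.nanmax(q[:,2]); rr=q[q[:,2]>.073]
        print("cup",n,m.sum(),zt,cv2.minEnclosingCircle(rr[:,:2].astype(np.float32)))
    for n,f,P,r in(("top",t,Pt,(283,215,326,235)),("side",s,Ps,(280,150,305,190))):
        m=ctr(f,r,(0,0,0),(180,255,45)); q=P[m]; q=q[q[:,2]>.1]; c=q.mean(0)
        print("handle",n,len(q),c,q.min(0),q.max(0), cv2.fitLine(q.astype(np.float32),cv2.DIST_HUBER,0,.01,.01).ravel())
    for n,f,P,r in(("top",t,Pt,(272,190,300,210)),("side",s,Ps,(255,170,275,195))):
        m=ctr(f,r,(0,120,60),(8,255,255))|ctr(f,r,(172,120,60),(180,255,255)); q=P[m]
        v,u=np.nonzero(m); print("red",n,m.sum(),u.min(),u.max(),v.min(),v.max(),np.nanmedian(q,0)); print(np.c_[u,v,q][::3])
    for n,r in(("jar",(370,140,412,185)),("mortar",(380,215,430,265)),("drop",(130,160,160,190)),("small",(120,295,150,318))):
        q=roi(Pt,*r); q=q[q[:,2]>.03]; print(n,np.nanmin(q,0),np.nanmax(q,0))
    big=np.vstack([cv2.resize(x,None,fx=4,fy=4,interpolation=2) for x in(t["img"][180:245,255:335],)]); sm=cv2.resize(s["img"][145:215,240:320],None,fx=4,fy=4)
    h=max(big.shape[0],sm.shape[0]); pad=lambda x:np.pad(x,((0,h-x.shape[0]),(0,0),(0,0)))
    cv2.imwrite("pics/crop1.png",np.hstack([pad(big),pad(sm)])[...,::-1])
E
python3 m.py
```

```text
rim top 818 ((0.6094026565551758, 0.07089406251907349), (0.20575013756752014, 0.181003600358963), 89.65435028076172) 0.1756309029174007
[[ 0.5183 -0.0314]
 [ 0.6993 -0.0325]
 [ 0.7005  0.1732]
 [ 0.5195  0.1743]]
rim side 1070 ((0.6085531711578369, 0.05608399957418442), (0.2446870356798172, 0.1818089485168457), 89.48971557617188) 0.17513331862654574
[[ 0.5166 -0.0654]
 [ 0.6984 -0.0671]
 [ 0.7005  0.1776]
 [ 0.5187  0.1792]]
cup top 369 0.08890864257006714 ((0.4620971977710724, 0.3566853404045105), 0.03383683040738106)
cup side 588 0.08473228814728784 ((0.4606989622116089, 0.360830157995224), 0.03361663967370987)
handle top 350 [ 0.5321 -0.0732  0.1771] [ 0.5212 -0.1177  0.164 ] [ 0.5444 -0.0311  0.1837] [ 0.0066  0.9997 -0.0238  0.5321 -0.0732  0.1771]
handle side 107 [ 0.5307 -0.0578  0.1776] [ 0.5249 -0.1047  0.1644] [ 0.5391 -0.0263  0.1846] [ 0.0224  0.9985 -0.0495  0.5307 -0.0499  0.178 ]
red top 69 277 294 197 200 [ 0.6009 -0.0365  0.1471]
[[277.     197.       0.6053  -0.0167   0.149 ]
 [280.     197.       0.6052  -0.0241   0.1484]
 [283.     197.       0.6055  -0.0316   0.1
[... 730 characters left out ...]
.     200.       0.5976  -0.0239   0.1487]
 [283.     200.       0.5978  -0.0313   0.1467]
 [286.     200.       0.5976  -0.0387   0.1471]
 [289.     200.       0.5972  -0.0461   0.1481]
 [292.     200.       0.5969  -0.0534   0.1485]]
red side 10 264 266 178 181 [ 0.5994 -0.0449  0.1461]
[[265.     178.       0.5997  -0.0462   0.1501]
 [265.     179.       0.5999  -0.0465   0.1461]
 [265.     180.       0.5991  -0.0429   0.1461]
 [265.     181.       0.5985  -0.0398   0.1456]]
jar [ 0.6666 -0.3617  0.03  ] [ 0.7428 -0.2837  0.1098]
mortar [ 0.4474 -0.4101  0.03  ] [ 0.5589 -0.2939  0.0639]
drop [0.6708 0.3173 0.0301] [0.7125 0.3608 0.1009]
small [0.3264 0.334  0.0303] [0.3673 0.3787 0.0584]
```

View pics/crop1.png

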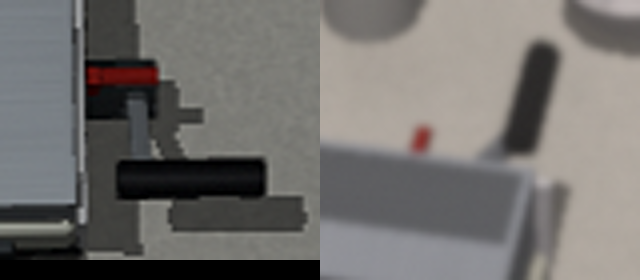

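The crop confirms the red pin and arm, the grey stalk and the black bar, with the lever left of the pin and a gap between them. Next I swing round high above the table and test the sideways tool orientation.

```bash
cat > g.py <<'E'
# usage: plan(pos, zdir, ydir) -> shift(cm)/turn(deg) in the tool frame
from h import *
from scipy.spatial.transform import Rotation as R
def plan(pos,z=None,y=None):
    s=ctrl.sense(); R0=R.from_quat(s["tool_rot"])
    if z is None: Rt=R0
    else:
        z=np.array(z,float); z/=np.linalg.norm(z); y=np.array(y,float); y-=z*(y@z); y/=np.linalg.norm(y)
        Rt=R.from_matrix(np.c_[np.cross(y,z),y,z])
    d=R0.inv().apply(np.array(pos)-s["ee_pos"])*100; r=np.degrees((R0.inv()*Rt).as_rotvec())
    print("shift",d.round(2),"turn",r.round(1),"rows>=",max(np.linalg.norm(d)/5,np.linalg.norm(r)/8.59).round(1))
def st():
    s=ctrl.sense(); M=R.from_quat(s["tool_rot"]).as_matrix()
    print("t",s["clock"].__round__(2),"q",s["qpos"].round(2),"p",s["ee_pos"].round(4),"x",M[:,0].round(2),"y",M[:,1].round(2),"z",M[:,2].round(2),"F",s["contact_force"].round(1),"w",round(s["width"],3))
E
python3 - <<'E'
from g import *
a=np.radians(-12); plan((.45,-.1,.35),(0,0,-1),(np.cos(a),np.sin(a),0))
E
```

```text
shift [ 40.58 -33.11 -10.19] turn [ -0.1  -0.1 -62.2] rows>= 10.7
```

Emit:
move_arm --series "-1 40.6 -33.1 -10.2 0 0 -62;-1 40.6 -33.1 -10.2 0 0 -62;-1 40.6 -33.1 -10.2 0 0 -62;-1 40.6 -33.1 -10.2 0 0 -62;-1 40.6 -33.1 -10.2 0 0 -62;-1 40.6 -33.1 -10.2 0 0 -62;-1 40.6 -33.1 -10.2 0 0 -62;-1 40.6 -33.1 -10.2 0 0 -62"

```text
clock: 1.0
ee_pos: [0.3756, -0.2058, 0.3252]
tool_rot: [0.777, 0.629, 0.0, 0.0]
contact_force: [0.7, -0.7, -0.2]
width: 0.998
```

Run:
```python
from g import *
st(); a=np.radians(45); plan((.33,.35,.35),(0,0,-1),(np.cos(a),np.sin(a),0))
```

```text
t 1.0 q [-0.63 -0.19  1.48 -0.    1.85 -0.42] p [ 0.3756 -0.2058  0.3252] x [ 0.21  0.98 -0.  ] y [ 0.98 -0.21  0.  ] z [ 0. -0. -1.] F [ 0.7 -0.7 -0.2] w 0.998
shift [ 53.4  -16.05  -2.51] turn [  0.   0. -57.] rows>= 11.2
```

Emit:
move_arm --series "-1 53 -16 -2.5 0 0 -57;-1 53 -16 -2.5 0 0 -57;-1 53 -16 -2.5 0 0 -57;-1 53 -16 -2.5 0 0 -57;-1 53 -16 -2.5 0 0 -57;-1 53 -16 -2.5 0 0 -57;-1 53 -16 -2.5 0 0 -57;-1 53 -16 -2.5 0 0 -57"

```text
clock: 1.8
ee_pos: [0.3421, 0.1926, 0.343]
tool_rot: [0.383, 0.924, 0.0, 0.0]
contact_force: [1.5, 0.0, 0.5]
width: 1.001
```

Emit:
move_arm --series "-1 16 0 0 0 -50 0;-1 16 0 0 0 -50 0;-1 16 0 0 0 -50 0;-1 16 0 0 0 -50 0;-1 16 0 0 0 -50 0;-1 16 0 0 0 -50 0"

```text
clock: 2.4
ee_pos: [0.2287, 0.3059, 0.3435]
tool_rot: [0.351, 0.849, -0.151, 0.366]
contact_force: [1.0, 0.1, -0.8]
width: 1.001
```

Run:
```python
from g import *
st()
```

```text
t 2.4 q [ 1.3  -0.09  1.55 -0.78  2.02  0.29] p [0.2287 0.3059 0.3435] x [-0.49  0.49 -0.73] y [0.71 0.71 0.  ] z [ 0.51 -0.51 -0.69] F [ 1.   0.1 -0.8] w 1.001
```

Run:
```python
from g import *
s=ctrl.sense(); print(repr(s["qpos"]),repr(s["ee_pos"]),repr(s["tool_rot"]))
plan((.34,.48,.25))
```

```text
array([ 1.29939717, -0.09440664,  1.55406745, -0.77754954,  2.01534155,
        0.28608205]) array([0.22870975, 0.30585298, 0.34346455]) array([ 0.35103658,  0.84871784, -0.15087064,  0.36563561])
shift [ 9.84 20.18  3.22] turn [0. 0. 0.] rows>= 4.5
```

Emit:
move_arm --series "-1 10 20 3 0 -10 0;-1 10 20 3 0 -10 0;-1 10 20 3 0 -10 0;-1 10 20 3 0 -10 0;-1 10 20 3 0 -10 0;-1 10 20 3 0 -10 0"

```text
clock: 3.0
ee_pos: [0.3399, 0.4797, 0.2449]
tool_rot: [0.337, 0.814, -0.185, 0.435]
contact_force: [-0.1, 0.1, -0.6]
width: 1.0
```

```bash
cat > kin.py <<'E'
from g import *
from scipy.optimize import least_squares
def Ry(a): return R.from_euler("y",a)
def fk(q,p):
    d,a,L1,e,L2,Lt=p
    A=R.from_euler("z",q[0]); U=A*Ry(q[1]); Fo=U*Ry(q[2])   # forearm along local z
    w=A.apply([a,0,d])+U.apply([0,0,L1])+Fo.apply([e,0,L2])
    T=Fo*R.from_euler("z",q[3])*Ry(q[4])*R.from_euler("z",q[5])
    return w+T.apply([0,0,Lt]),T
C=R.from_matrix([[0,1,0],[-1,0,0],[0,0,1]]) # constant flange turn, checked below
E
python3 - <<'E'
from kin import *
s=ctrl.sense()
D=[([-1.39808029,.0879345954,1.37210876,0,1.68362948,-.103092191],[.14970999,-.52879804,.24722405],[.9905,.1375,0,-.001]),
([1.29939717,-0.09440664,1.55406745,-0.77754954,2.01534155,0.28608205],[0.22870975,0.30585298,0.34346455],[0.35103658,0.84871784,-0.15087064,0.36563561]),
(s["qpos"],s["ee_pos"],s["tool_rot"])]
f=lambda p:np.concatenate([fk(q,p)[0]-x for q,x,_ in D])
r=least_squares(lambda p:np.r_[f(p),1e-3*(p-[.3,0,.4,0,.4,.2])],[.3,0,.4,0,.4,.2])
print(r.x.round(4),(f(r.x)*1000).round(1))
for q,x,o in D: 
    T=fk(q,r.x)[1]; print((T.inv()*R.from_quat(o)).as_matrix().round(3).tolist())
np.save("p.npy",r.x); st()
E
```

```text
[0.3576 0.1281 0.6005 0.504  0.3125 0.23  ] [-55.8  -9.7  12.3   7.1  -1.9 -12.2  -1.    0.3  -0. ]
[[0.0, -1.0, -0.0], [1.0, 0.0, 0.0], [-0.0, -0.0, 1.0]]
[[-0.0, -1.0, -0.0], [1.0, -0.0, -0.0], [0.0, -0.0, 1.0]]
[[-0.0, -1.0, 0.0], [1.0, -0.0, 0.0], [-0.0, 0.0, 1.0]]
t 3.0 q [ 1.25  0.44  1.22 -0.9   1.91  0.34] p [0.3399 0.4797 0.2449] x [-0.39  0.39 -0.83] y [ 0.71  0.7  -0.01] z [ 0.58 -0.59 -0.55] F [-0.1  0.1 -0.6] w 1.0
```

```bash
sed -i 's/d,a,L1,e,L2,Lt=p/d,a,L1,e,L2,Lt,b,b2=p/; s/Fo.apply(\[e,0,L2\])/Fo.apply([e,b,L2])/; s/T.apply(\[0,0,Lt\])/Fo.apply(R.from_euler("z",q[3]).apply([0,b2,0]))+T.apply([0,0,Lt])/' kin.py
sed -i 's/^C=.*/C=R.from_matrix([[0,-1,0],[1,0,0],[0,0,1]])/' kin.py
python3 - <<'E'
from kin import *
s=ctrl.sense()
D=[([-1.39808029,.0879345954,1.37210876,0,1.68362948,-.103092191],[.14970999,-.52879804,.24722405]),
([1.29939717,-0.09440664,1.55406745,-0.77754954,2.01534155,0.28608205],[0.22870975,0.30585298,0.34346455]),
(s["qpos"],s["ee_pos"])]
f=lambda p:np.concatenate([fk(q,p)[0]-x for q,x in D])
p0=np.array([.3,0,.4,0,.4,.2,.05,0])
r=least_squares(lambda p:np.r_[f(p),1e-3*(p-p0)],p0)
P=r.x; print(P.round(4),(f(P)*1000).round(1)); np.save("p.npy",P)
lo=np.array([-3.1,-.76,.27,-1.08,.17,-2.57])+.03; hi=np.array([3.1,2.03,2.55,4.22,2.65,2.57])-.03
def ik(pos,z,y,q0):
    z=np.array(z,float); y=np.array(y,float); y-=z*(y@z); y/=np.linalg.norm(y)
    Rt=R.from_matrix(np.c_[np.cross(y,z),y,z])
    g=lambda q:np.r_[(fk(q,P)[0]-pos)*5,((fk(q,P)[1]*C).inv()*Rt).as_rotvec()]
    o=least_squares(g,np.clip(q0,lo+.01,hi-.01),bounds=(lo,hi)); return o.x,np.abs(o.fun).max()
q0=s["qpos"]
for az in(-70,-50,-30,-90,-110):
  for be in(0,15,25,35):
    c,b=np.radians([az,be]); z=[np.cos(c)*np.cos(b),np.sin(c)*np.cos(b),-np.sin(b)]; y=[-np.sin(c),np.cos(c),0]
    q,e=ik(np.array([.4615,.3585,.05]),z,y,q0); q2,e2=ik(np.array([.60,.10,.30]),z,y,q)
    print(az,be,"cup",round(e,3),q.round(2),"pour",round(e2,3),q2.round(2))
E
```

```text
[0.1526 0.     0.449  0.1007 0.4998 0.3078 0.0566 0.    ] [-0.  0.  0. -0.  0. -0.  0. -0.  0.]
-70 0 cup 0.136 [ 0.98  0.93  1.15 -1.05  2.08  0.7 ] pour 0.495 [ 0.52  0.33  1.32 -1.05  1.75  0.17]
-70 15 cup 0.0 [ 0.98  0.84  1.21 -1.01  1.96  0.69] pour 0.24 [ 0.52  0.3   1.34 -1.05  1.71  0.15]
-70 25 cup 0.0 [ 0.96  0.75  1.25 -0.89  1.87  0.68] pour 0.07 [ 0.52  0.29  1.35 -1.05  1.69  0.14]
-70 35 cup 0.0 [ 0.93  0.66  1.29 -0.78  1.77  0.66] pour 0.0 [ 0.49  0.26  1.33 -0.95  1.67  0.1 ]
-50 0 cup 0.272 [ 1.04  0.77  1.35 -1.05  1.84  0.67] pour 0.525 [ 0.51  0.06  1.59 -1.05  1.35 -0.03]
-50 15 cup 0.099 [ 1.03  0.68  1.44 -1.05  1.71  0.63] pour 0.265 [ 0.51  0.07  1.58 -1.05  1.36 -0.02]
-50 25 cup 0.0 [ 1.02  0.61  1.5  -1.03  1.61  0.62] pour 0.091 [ 0.51  0.07  1.58 -1.05  1.36 -0.02]
-50 35 cup 0.0 [ 0.98  0.52  1.52 -0.91  1.52  0.54] pour 0.0 [ 0.48  0.07  1.55 -0.96  1.37 -0.09]
-30 0 cup 0.433 [ 1.07  0.59  1.54 -1.05  1.59  0.56] pour 0.42 [ 0.36 -0.25  1.91 -1.05  0.75 -0.3 ]
-30 15 cup 0.256 [ 1.04  0.49  1.63 -1.05  1.44  0.49] pour 0.206 [ 0.41 -0.17  1.84 -1.
[... 332 characters left out ...]
 0.0 [ 0.89  0.97  0.97 -0.87  2.22  0.74] pour 0.187 [ 0.48  0.5   1.11 -1.05  2.01  0.26]
-90 25 cup 0.0 [ 0.87  0.88  1.03 -0.75  2.11  0.78] pour 0.024 [ 0.48  0.48  1.11 -1.05  1.99  0.25]
-90 35 cup 0.0 [ 0.85  0.78  1.09 -0.64  2.    0.8 ] pour 0.0 [ 0.45  0.44  1.1  -0.92  1.96  0.24]
-110 0 cup 0.0 [ 0.79  1.21  0.7  -0.95  2.6   0.69] pour 0.359 [ 0.41  0.69  0.9  -1.05  2.31  0.38]
-110 15 cup 0.0 [ 0.78  1.08  0.77 -0.7   2.45  0.87] pour 0.138 [ 0.41  0.68  0.87 -1.05  2.28  0.34]
-110 25 cup 0.0 [ 0.77  0.98  0.84 -0.57  2.32  0.95] pour 0.0 [ 0.41  0.67  0.85 -1.04  2.27  0.32]
-110 35 cup 0.0 [ 0.76  0.87  0.93 -0.47  2.19  1.01] pour 0.0 [ 0.38  0.6   0.86 -0.87  2.22  0.38]
```

```bash
cat >> kin.py <<'E'
P=np.load("p.npy")
def axes(az,be):
    c,b=np.radians([az,be]); return np.array([np.cos(c)*np.cos(b),np.sin(c)*np.cos(b),-np.sin(b)]),np.array([-np.sin(c),np.cos(c),0])
E
python3 - <<'E'
from kin import *
st()
t=grab("top"); Q=cloud(t)[150:420,0:100].reshape(-1,3); Q=Q[Q[:,2]>.012]; print("tray",np.nanmin(Q,0),np.nanmax(Q,0))
z,y=axes(-70,28); c=np.array([.4615,.3587,.05])+.002*z
plan(c-.13*z,z,y)
# pour geometry: cup axis after spin, mouth centre offset
Rt=R.from_matrix(np.c_[np.cross(y,z),y,z])
for az,be in((-70,30),(-70,33)):
    z,y=axes(az,be); 
    z0,y0=axes(-70,28); R0=R.from_matrix(np.c_[np.cross(y0,z0),y0,z0]); u0=R0.inv().apply([0,0,1])
    for s in(-100,-130,-150):
        Rp=R.from_matrix(np.c_[np.cross(y,z),y,z])*R.from_rotvec([0,0,np.radians(s)])
        u=Rp.apply(u0); print(az,be,s,"u",u.round(2),"tip",np.degrees(np.arccos(u[2])).round(0),"mouth off",(-.002*z+.03*u).round(3))
E
```

```text
t 3.0 q [ 1.25  0.44  1.22 -0.9   1.91  0.34] p [0.3399 0.4797 0.2449] x [-0.39  0.39 -0.83] y [ 0.71  0.7  -0.01] z [ 0.58 -0.59 -0.55] F [-0.1  0.1 -0.6] w 1.0
tray [0.07586033 0.43796026 0.01200353] [0.75727775 0.73222552 0.35446964]
shift [ 7.56  5.05 13.28] turn [21.1 -5.4 12.9] rows>= 3.2
-70 30 -100 u [0.65 0.75 0.1 ] tip 84.0 mouth off [0.019 0.024 0.004]
-70 30 -130 u [ 0.4   0.88 -0.26] tip 105.0 mouth off [ 0.011  0.028 -0.007]
-70 30 -150 u [ 0.15  0.89 -0.43] tip 115.0 mouth off [ 0.004  0.028 -0.012]
-70 33 -100 u [0.65 0.75 0.13] tip 83.0 mouth off [0.019 0.024 0.005]
-70 33 -130 u [ 0.4   0.89 -0.22] tip 103.0 mouth off [ 0.011  0.028 -0.006]
-70 33 -150 u [ 0.14  0.91 -0.39] tip 113.0 mouth off [ 0.004  0.029 -0.01 ]
```

Emit:
move_arm --series "-1 7.6 5 13.3 21 -5.4 13;-1 7.6 5 13.3 21 -5.4 13;-1 7.6 5 13.3 21 -5.4 13;-1 7.6 5 13.3 21 -5.4 13;-1 7.6 5 13.3 21 -5.4 13;-1 7.6 5 13.3 21 -5.4 13;-1 7.6 5 13.3 21 -5.4 13" --newtons 40

```text
clock: 3.75
ee_pos: [0.4215, 0.4667, 0.1183]
tool_rot: [0.494, 0.703, -0.288, 0.422]
contact_force: [-0.6, -0.2, 1.0]
width: 0.999
```

Run:
```python
from kin import *
st(); z,y=axes(-70,28); c=np.array([.4615,.3587,.05])+.002*z
plan(c-.13*z,z,y); plan(c,z,y)
s=grab("side"); cv2.imwrite("pics/pre.png",cv2.resize(s["img"][220:420,200:400],None,fx=3,fy=3)[...,::-1])
```

```text
t 3.75 q [ 1.07  0.79  0.99 -0.85  2.05  0.6 ] p [0.4215 0.4667 0.1183] x [-0.16  0.45 -0.88] y [0.94 0.35 0.01] z [ 0.31 -0.82 -0.48] F [-0.6 -0.2  1. ] w 0.999
shift [0.62 0.06 0.58] turn [ 0.5 -0.6 -0.5] rows>= 0.2
shift [ 0.49 -0.06 13.58] turn [ 0.5 -0.6 -0.5] rows>= 2.7
```

View pics/pre.png

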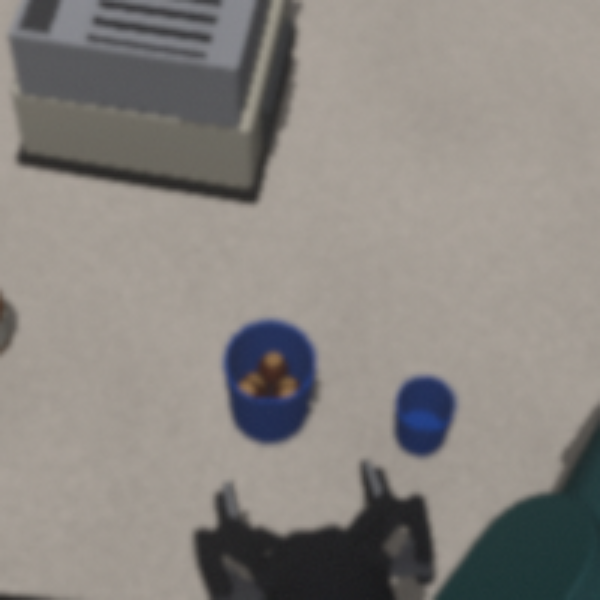

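The picture shows the open fingers at (228,485) and (372,470) pointing at the full cup at (270,380). The conkers are inside it and the small cup is clear to the right.

Emit:
move_arm --series "-1 0.6 0 3 0.5 -0.6 -0.5;-1 0.6 0 6 0.5 -0.6 -0.5;-1 0.6 0 9 0.5 -0.6 -0.5;-1 0.5 0 11 0.5 -0.6 -0.5;-1 0.5 0 12.5 0.5 -0.6 -0.5;-1 0.5 -0.1 13.6 0.5 -0.6 -0.5;-1 0.5 -0.1 13.6 0.5 -0.6 -0.5;-1 0.5 -0.1 13.6 0.5 -0.6 -0.5"

```text
clock: 4.6
ee_pos: [0.4619, 0.3553, 0.0446]
tool_rot: [0.49, 0.702, -0.299, 0.422]
contact_force: [-0.1, 0.5, 0.4]
width: 0.999
```

Run:
```python
from kin import *
st(); z,y=axes(-70,28); c=np.array([.4615,.3587,.05])+.002*z
plan(c,z,y)
f=grab("side"); cv2.imwrite("pics/pre2.png",cv2.resize(f["img"][270:420,220:370],None,fx=3,fy=3)[...,::-1])
```

```text
t 4.6 q [ 0.95  0.73  1.27 -0.86  1.84  0.67] p [0.4619 0.3553 0.0446] x [-0.16  0.44 -0.89] y [ 0.94  0.34 -0.01] z [ 0.3  -0.83 -0.46] F [-0.1  0.5  0.4] w 0.999
shift [-0.32  0.07 -0.35] turn [-0.2  0.3  0.2] rows>= 0.1
```

View pics/pre2.png

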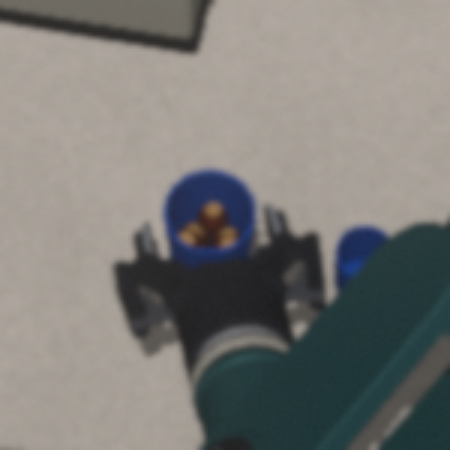

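The fingers straddle the cup, at (148,240) and (275,222), so I close them.

Emit:
move_arm --series "1 -0.3 0.1 -0.3 0 0 0;1 -0.3 0.1 -0.3 0 0 0;1 -0.3 0.1 -0.3 0 0 0;1 -0.3 0.1 -0.3 0 0 0;1 -0.3 0.1 -0.3 0 0 0;1 -0.3 0.1 -0.3 0 0 0;1 -0.3 0.1 -0.3 0 0 0;1 -0.3 0.1 -0.3 0 0 0" --newtons 40

```text
clock: 5.45
ee_pos: [0.4629, 0.357, 0.0492]
tool_rot: [0.49, 0.701, -0.299, 0.423]
contact_force: [-1.0, 3.4, 6.7]
width: 0.757
```

Run:
```python
from kin import *
st(); p=ctrl.sense()["ee_pos"]; plan(p+[0,0,.23])
```

```text
t 5.45 q [ 0.95  0.73  1.26 -0.86  1.84  0.67] p [0.4629 0.357  0.0492] x [-0.16  0.43 -0.89] y [ 0.94  0.34 -0.  ] z [ 0.3  -0.83 -0.46] F [-1.   3.4  6.7] w 0.757
shift [-20.37  -0.1  -10.67] turn [0. 0. 0.] rows>= 4.6
```

Emit:
move_arm --series "1 -2 0 -1.1 0 0 0;1 -5 0 -2.6 0 0 0;1 -8.5 0 -4.5 0 0 0;1 -12 0 -6.3 0 0 0;1 -15.5 0 -8.1 0 0 0;1 -18.5 0 -9.7 0 0 0;1 -20.4 0 -10.7 0 0 0;1 -20.4 0 -10.7 0 0 0"

```text
clock: 6.25
ee_pos: [0.4644, 0.357, 0.283]
tool_rot: [0.493, 0.701, -0.296, 0.422]
contact_force: [-0.2, -0.4, -1.2]
width: 0.757
```

Run:
```python
from kin import *
st(); z,y=axes(-70,30); plan((.58,.04,.27),z,y)
```

```text
t 6.25 q [ 0.95  0.51  1.1  -0.98  2.07  0.34] p [0.4644 0.357  0.283 ] x [-0.16  0.44 -0.88] y [0.94 0.34 0.  ] z [ 0.3  -0.83 -0.47] F [-0.2 -0.4 -1.2] w 0.757
shift [-14.66   0.12  30.42] turn [-0.1  2.1 -0.1] rows>= 6.8
```

Emit:
move_arm --series "1 -1.5 0 3 0 0 0;1 -3.5 0 7.2 0 0 0;1 -5.6 0 11.6 0 0 0;1 -7.7 0 16 0 1 0;1 -9.8 0 20.4 0 2 0;1 -11.8 0 24.6 0 2 0;1 -13.6 0 28.2 0 2 0;1 -14.7 0 30.4 0 2 0"

```text
clock: 7.05
ee_pos: [0.5779, 0.0361, 0.2648]
tool_rot: [0.496, 0.709, -0.293, 0.408]
contact_force: [-0.2, 0.5, -1.8]
width: 0.762
```

Run:
```python
from kin import *
st(); z,y=axes(-70,30); plan((.58,.04,.26),z,y)
for n in("top","side"): f=grab(n); save(f,"over_"+n+".png")
```

```text
t 7.05 q [ 0.43  0.19  1.53 -1.04  1.58  0.17] p [0.5779 0.0361 0.2648] x [-0.18  0.46 -0.87] y [ 0.94  0.34 -0.01] z [ 0.29 -0.82 -0.5 ] F [-0.2  0.5 -1.8] w 0.762
shift [ 0.57  0.33 -0.02] turn [-0.6  0.3  0.4] rows>= 0.1
```

View pics/over_side.png

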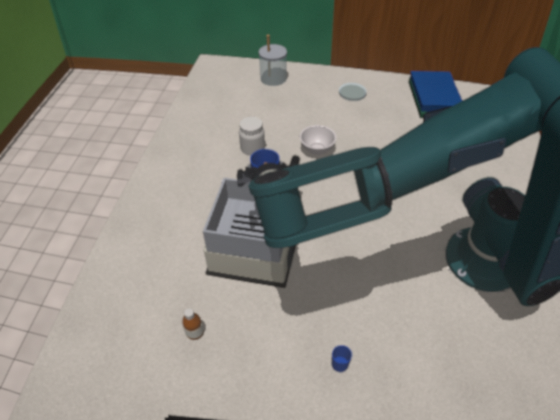

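The cup is over the hopper, at (265,160) in this view. I pour by spinning the wrist.

Emit:
move_arm --series "1 0.5 0.2 0 0 0 -8;1 1 0.3 0 0 0 -16;1 1.3 0.3 0 0 0 -24;1 1.3 0.3 0 0 0 -32;1 1.3 0.3 0 0 0 -40;1 1.3 0.3 0 0 0 -48;1 1.3 0.3 0 0 0 -56;1 1.3 0.3 0 0 0 -64"

```text
clock: 7.95
ee_pos: [0.5785, 0.0473, 0.2539]
tool_rot: [0.041, 0.864, -0.465, 0.19]
contact_force: [0.3, 0.4, -1.0]
width: 0.763
```

Emit:
move_arm --series "1 0 0 0 0 0 -8;1 0 0 0 0 0 -15;1 0 0 0 0 0 -22;1 0 0 0 0 0 -29;1 0 0 0 0 0 -36;1 0 0 0 0 0 -43;1 0 0 0 0 0 -50;1 0 0 0 0 0 -57"

```text
clock: 8.75
ee_pos: [0.5785, 0.0473, 0.2538]
tool_rot: [-0.376, 0.779, -0.499, -0.054]
contact_force: [0.9, 0.6, -1.5]
width: 0.76
```

Emit:
move_arm --series "1 0 0 0 0 0 -7;1 0 0 0 0 0 -14;1 0 0 0 0 0 -21;1 0 0 0 0 0 -24;1 0 0 0 0 0 -24;1 0 0 0 0 0 -24;1 0 0 0 0 0 -24;1 0 0 0 0 0 -24"

```text
clock: 9.55
ee_pos: [0.5792, 0.0465, 0.2556]
tool_rot: [-0.527, 0.685, -0.478, -0.155]
contact_force: [-0.9, -0.2, -0.3]
width: 0.758
```

Run:
```python
from kin import *
st(); t=grab("top"); s=grab("side")
a=cv2.resize(t["img"][140:270,170:340],None,fx=2.3,fy=2.3); b=cv2.resize(s["img"][140:290,190:330],None,fx=2,fy=2); h=max(len(a),len(b)); pad=lambda x:np.pad(x,((0,h-len(x)),(0,0),(0,0)))
cv2.imwrite("pics/pour.png",np.hstack([pad(a),pad(b)])[...,::-1])
```

```text
t 9.55 q [ 0.45  0.21  1.53 -1.04  1.58 -2.34] p [0.5792 0.0465 0.2556] x [-0.4  -0.57  0.72] y [-0.87 -0.01 -0.49] z [ 0.29 -0.82 -0.49] F [-0.9 -0.2 -0.3] w 0.758
```

View pics/pour.png

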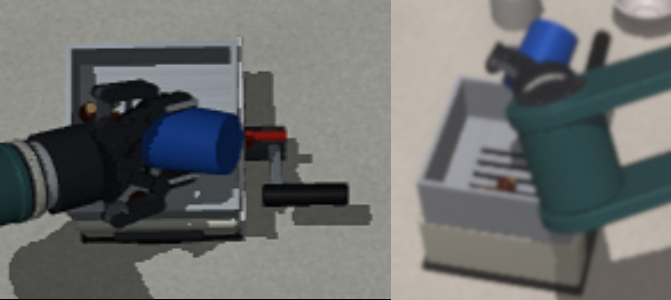

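The cup is tipped (mouth toward +y) and conkers show in the hopper at (88,110) left and (507,183) right. I tip a little further with a small shake, then lift away and spin back.

Emit:
move_arm --series "1 0 0 0 0 0 -8;1 0 0 0 0 0 -8;1 0 0 0.6 0 0 -8;1 0 0 0 0 0 -8;1 0 0 0.6 0 0 -8;1 0 0 0 0 0 -8;1 0 0 0 0 0 -8;1 0 0 0 0 0 -8"

```text
clock: 10.45
ee_pos: [0.5793, 0.0466, 0.256]
tool_rot: [-0.573, 0.647, -0.466, -0.187]
contact_force: [0.2, -0.4, -0.4]
width: 0.762
```

Run:
```python
from kin import *
st(); z,y=axes(-70,30); s=ctrl.sense(); plan(s["ee_pos"]+[0,0,.05])
```

```text
t 10.45 q [ 0.45  0.21  1.53 -1.04  1.58 -2.48] p [0.5793 0.0466 0.256 ] x [-0.27 -0.57  0.78] y [-0.92 -0.09 -0.39] z [ 0.29 -0.82 -0.49] F [ 0.2 -0.4 -0.4] w 0.762
shift [ 3.89 -1.94 -2.47] turn [0. 0. 0.] rows>= 1.0
```

Emit:
move_arm --series "1 3.9 -1.9 -2.5 0 0 0;1 3.9 -1.9 -2.5 0 0 8;1 3.9 -1.9 -2.5 0 0 16;1 3.9 -1.9 -2.5 0 0 24;1 3.9 -1.9 -2.5 0 0 32;1 3.9 -1.9 -2.5 0 0 40;1 3.9 -1.9 -2.5 0 0 48;1 3.9 -1.9 -2.5 0 0 56"

```text
clock: 11.25
ee_pos: [0.5787, 0.0465, 0.3059]
tool_rot: [-0.2, 0.841, -0.5, 0.055]
contact_force: [-0.3, -0.7, -1.2]
width: 0.757
```

Emit:
move_arm --series "1 0 0 -2 0 0 8;1 0 0 -4 0 0 16;1 0 0 -6 0 0 24;1 0 0 -8 0 0 32;1 0 0 -10 0 0 40;1 0 0 -12 0 0 48;1 0 0 -14 0 0 56;1 0 0 -16 0 0 64"

```text
clock: 12.05
ee_pos: [0.5317, 0.1781, 0.3855]
tool_rot: [0.276, 0.819, -0.395, 0.311]
contact_force: [-0.2, 0.9, -1.1]
width: 0.758
```

Run:
```python
from kin import *
st(); z,y=axes(-70,28); plan((.4615,.3587,.20),z,y)
t=grab("top"); cv2.imwrite("pics/hop.png",cv2.resize(t["img"][140:300,130:340],None,fx=3,fy=3)[...,::-1])
```

```text
t 12.05 q [ 0.68  0.24  1.23 -1.06  1.91 -0.5 ] p [0.5317 0.1781 0.3855] x [-0.65  0.21 -0.73] y [ 0.7   0.54 -0.48] z [ 0.29 -0.82 -0.49] F [-0.2  0.9 -1.1] w 0.758
shift [21.82 13.59 -7.67] turn [ 0.2 -1.7 33. ] rows>= 5.4
```

View pics/hop.png

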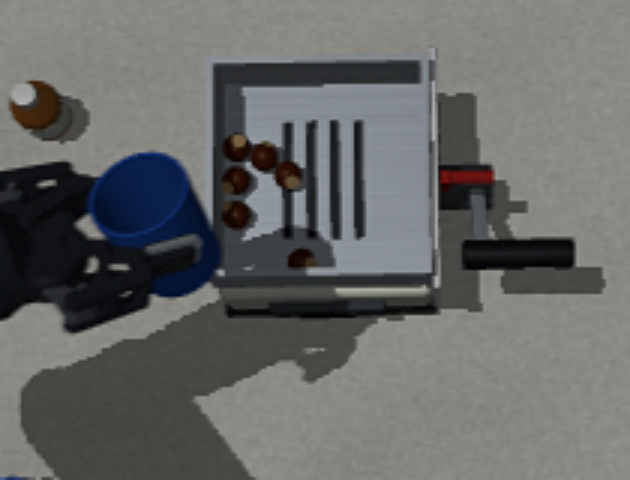

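All six conkers lie in the hopper, at (237,147), (264,155), (288,175), (236,181), (236,213) and (301,258). The cup is empty, so I put it back on its old spot.

Run:
```python
from kin import *
M=R.from_quat([.49,.701,-.299,.423]).as_matrix(); plan((.4629,.357,.16),M[:,2],M[:,1])
```

```text
shift [24.74 15.37 -5.22] turn [ 0.7 -2.  32.5] rows>= 5.9
```

Emit:
move_arm --series "1 4 2.5 -0.9 0 0 6;1 8 5 -1.7 0 -1 13;1 12 7.5 -2.6 0 -1 20;1 16 10 -3.4 0.5 -1 26;1 20 12.5 -4.2 0.7 -2 32.5;1 23 14.3 -4.9 0.7 -2 32.5;1 24.7 15.4 -5.2 0.7 -2 32.5;1 24.7 15.4 -5.2 0.7 -2 32.5"

```text
clock: 12.9
ee_pos: [0.46, 0.3535, 0.154]
tool_rot: [0.484, 0.704, -0.305, 0.42]
contact_force: [-0.8, 0.2, -0.7]
width: 0.757
```

Run:
```python
from kin import *
st(); M=R.from_quat([.49,.701,-.299,.423]).as_matrix(); plan((.4629,.357,.051),M[:,2],M[:,1])
```

```text
t 12.9 q [ 0.95  0.6   1.23 -0.9   1.95  0.52] p [0.46   0.3535 0.154 ] x [-0.18  0.42 -0.89] y [ 0.94  0.35 -0.02] z [ 0.3  -0.84 -0.46] F [-0.8  0.2 -0.7] w 0.757
shift [9.24 0.63 4.53] turn [-0.2  0.2  1. ] rows>= 2.1
```

Emit:
move_arm --series "1 3 0.3 1.5 0 0 1;1 6 0.5 3 0 0 1;1 8 0.6 4 0 0 1;1 8.9 0.6 4.4 0 0 1;1 9.1 0.6 4.5 0 0 1;1 9.3 0.6 4.6 0 0 1;1 9.4 0.6 4.6 0 0 1;1 9.4 0.6 4.6 0 0 1"

```text
clock: 13.7
ee_pos: [0.4647, 0.3574, 0.0544]
tool_rot: [0.494, 0.699, -0.298, 0.424]
contact_force: [0.2, 0.8, -0.4]
width: 0.762
```

Run:
```python
from kin import *
st(); M=R.from_quat([.49,.701,-.299,.423]).as_matrix(); plan((.4629,.357,.049),M[:,2],M[:,1])
```

```text
t 13.7 q [ 0.95  0.73  1.25 -0.86  1.85  0.67] p [0.4647 0.3574 0.0544] x [-0.15  0.44 -0.89] y [0.94 0.33 0.  ] z [ 0.3  -0.83 -0.46] F [ 0.2  0.8 -0.4] w 0.762
shift [ 0.49 -0.18  0.23] turn [-0.2 -0.  -0.5] rows>= 0.1
```

Emit:
move_arm --series "1 0.2 0 0.1 0 0 0;1 0.3 0 0.15 0 0 0;1 0.4 0 0.2 0 0 0;1 0.4 0 0.2 0 0 0;1 0.4 0 0.2 0 0 0"

```text
clock: 14.2
ee_pos: [0.4644, 0.357, 0.0493]
tool_rot: [0.493, 0.698, -0.299, 0.424]
contact_force: [-0.3, 0.2, 1.7]
width: 0.76
```

Run:
```python
from kin import *
st()
```

```text
t 14.2 q [ 0.95  0.73  1.26 -0.86  1.85  0.67] p [0.4644 0.357  0.0493] x [-0.15  0.44 -0.89] y [0.94 0.33 0.  ] z [ 0.3  -0.84 -0.46] F [-0.3  0.2  1.7] w 0.76
```

Upward force has appeared at the same height as the original grasp. I lower a touch more, then open and back out.

Emit:
move_arm --series "1 0.1 0 0 0 0 0;0.4 0.1 0 0 0 0 0;0.2 0.1 0 0 0 0 0;-0.2 0.1 0 0 0 0 0;-1 0.1 0 0 0 0 0;-1 0.1 0 0 0 0 0;-1 0.1 0 0 0 0 0;-1 0.1 0 0 0 0 0"

```text
clock: 15.0
ee_pos: [0.464, 0.3574, 0.0473]
tool_rot: [0.493, 0.699, -0.299, 0.423]
contact_force: [-0.6, 1.0, 0.1]
width: 0.999
```

Emit:
move_arm --series "-1 0.1 0 -2 0 0 0;-1 0.1 0 -5 0 0 0;-1 0 0 -9 0 0 0;-1 0 0 -13 0 0 0;-1 -2 0 -15 0 0 0;-1 -6 0 -16 0 0 0;-1 -10 0 -16 0 0 0;-1 -15 0 -16 0 0 0"

```text
clock: 15.8
ee_pos: [0.4396, 0.4259, 0.2542]
tool_rot: [0.492, 0.699, -0.3, 0.423]
contact_force: [0.7, 1.0, -0.2]
width: 0.995
```

Run:
```python
from kin import *
from m import ctr
st()
np.set_printoptions(precision=4,suppress=True)
for n,r in(("top",(110,240,170,290)),("side",(255,310,320,380))):
    f=grab(n); Q=cloud(f); q=Q[ctr(f,r,(105,120,30),(125,255,255))]; rr=q[q[:,2]>.073]; print(n,cv2.minEnclosingCircle(rr[:,:2].astype(np.float32)) if len(rr) else None, np.linalg.lstsq(np.c_[rr[:,:2]-rr[:,:2].mean(0),np.ones(len(rr))],rr[:,2],rcond=None)[0])
    if n=="side": cv2.imwrite("pics/after.png",cv2.resize(f["img"][120:400,180:400],None,fx=2,fy=2)[...,::-1])
z=np.array([0,0,-1.]); plan((.36,.2,.33),z,(.9,.45,0))
```

```text
t 15.8 q [ 1.03  0.64  0.96 -0.96  2.15  0.39] p [0.4396 0.4259 0.2542] x [-0.16  0.43 -0.89] y [ 0.94  0.34 -0.  ] z [ 0.3  -0.84 -0.46] F [ 0.7  1.  -0.2] w 0.995
top ((0.46526458859443665, 0.35731351375579834), 0.0346570760011673) [-0.0106  0.0035  0.0799]
side ((0.45708394050598145, 0.39956027269363403), 0.07232405245304108) [-0.3263  1.507   0.0815]
shift [-14.72 -15.05  13.13] turn [-3.2 62.  -6.9] rows>= 7.3
```

View pics/after.png

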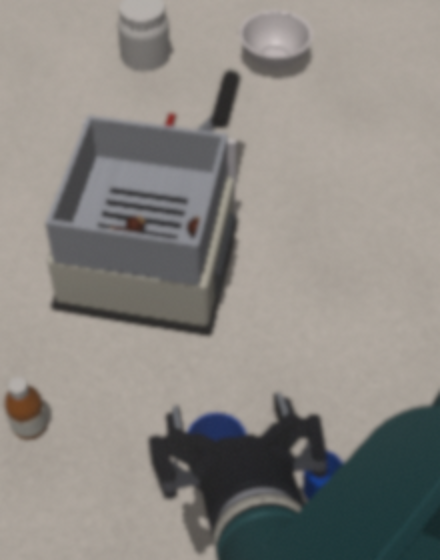

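The cup stands upright on the table with its rim level (z 0.080). The lever and pin are unchanged and the conkers are in the hopper. Now I move round to the lever.

Run:
```python
from kin import *
plan((.36,.2,.33),(0,0,-1),(.8,-.5,0))
```

```text
shift [-14.72 -15.05  13.13] turn [28.4 57.4 45.7] rows>= 9.2
```

Emit:
move_arm --series "1 -14.7 -15 13.1 28.4 57.4 45.7;1 -14.7 -15 13.1 28.4 57.4 45.7;1 -14.7 -15 13.1 28.4 57.4 45.7;1 -14.7 -15 13.1 28.4 57.4 45.7;1 -14.7 -15 13.1 28.4 57.4 45.7;1 -14.7 -15 13.1 28.4 57.4 45.7;1 -14.7 -15 13.1 28.4 57.4 45.7;1 -14.7 -15 13.1 28.4 57.4 45.7"

```text
clock: 16.7
ee_pos: [0.3602, 0.202, 0.3254]
tool_rot: [0.847, 0.527, -0.045, 0.057]
contact_force: [-0.1, -0.0, -0.7]
width: -0.001
```

Emit:
move_arm --series "1 0 0 0 3 6 5;1 0 0 0 3 6 5;1 0 0 0 3 6 5"

```text
clock: 17.0
ee_pos: [0.3602, 0.2015, 0.3245]
tool_rot: [0.87, 0.492, -0.015, 0.012]
contact_force: [0.6, -0.5, -0.1]
width: 0.002
```

Run:
```python
from kin import *
st(); plan((.42,-.093,.30),(0,0,-1),(0,-1,0))
```

```text
t 17.0 q [ 0.39 -0.2   1.5  -0.03  1.87  0.93] p [0.3602 0.2015 0.3245] x [ 0.52  0.86 -0.04] y [ 0.86 -0.52  0.01] z [-0.01 -0.04 -1.  ] F [ 0.6 -0.5 -0.1] w 0.002
shift [-22.03  20.29   3.4 ] turn [ 1.4  1.7 58.9] rows>= 6.9
```

Emit:
move_arm --series "1 -22 20.3 3.4 1.4 1.7 59;1 -22 20.3 3.4 1.4 1.7 59;1 -22 20.3 3.4 1.4 1.7 59;1 -22 20.3 3.4 1.4 1.7 59;1 -22 20.3 3.4 1.4 1.7 59;1 -22 20.3 3.4 1.4 1.7 59;1 -22 20.3 3.4 1.4 1.7 59;1 -22 20.3 3.4 1.4 1.7 59"

```text
clock: 17.8
ee_pos: [0.4205, -0.0928, 0.2981]
tool_rot: [1.0, -0.001, -0.002, -0.001]
contact_force: [-0.6, -0.6, -0.1]
width: -0.003
```

Run:
```python
from kin import *
st(); plan((.47,-.093,.172),(0,0,-1),(0,-1,0))
# re-measure lever & pin, hand clear of view
from m import ctr
np.set_printoptions(precision=4,suppress=True)
t=grab("top");s=grab("side")
for n,f,r in(("top",t,(283,210,326,240)),("side",s,(280,150,305,190))):
    Q=cloud(f); q=Q[ctr(f,r,(0,0,0),(180,255,45))]; q=q[(q[:,2]>.15)&(q[:,2]<.2)]; print("handle",n,len(q),q.mean(0),np.percentile(q,[2,98],0).tolist())
for n,f,r in(("top",t,(272,190,300,210)),("side",s,(255,170,275,195))):
    m=ctr(f,r,(0,120,60),(8,255,255))|ctr(f,r,(172,120,60),(180,255,255)); q=cloud(f)[m]; print("pin",n,m.sum(),np.nanmean(q,0),q.min(0),q.max(0))
```

```text
t 17.8 q [-0.35 -0.18  1.53 -0.    1.8   1.22] p [ 0.4205 -0.0928  0.2981] x [ 1. -0. -0.] y [-0. -1. -0.] z [-0.  0. -1.] F [-0.6 -0.6 -0.1] w -0.003
shift [ 5.    0.03 12.59] turn [-0.1  0.2 -0.1] rows>= 2.7
handle top 216 [ 0.5332 -0.0596  0.1768] [[0.5221569533722703, -0.11646966731697647, 0.16914729269519543], [0.5435290613129538, -0.03126670511051163, 0.1830014953850455]]
handle side 126 [ 0.5308 -0.0604  0.1778] [[0.5245774705842149, -0.10237492215615956, 0.166968601126796], [0.5375770262821162, -0.02906307683760251, 0.1831323095547347]]
pin top 69 [ 0.6013 -0.0367  0.147 ] [ 0.5966 -0.0584  0.1401] [ 0.6064 -0.0165  0.1548]
pin side 10 [ 0.5995 -0.0446  0.1462] [ 0.5971 -0.0511  0.1436] [ 0.6022 -0.0356  0.1494]
```

Emit:
move_arm --series "1 1 0 3 0 0 0;1 2.5 0 7 0 0 0;1 4 0 10.5 0 0 0;1 5 0 12.6 0 0 0;1 5 0 12.6 0 0 0;1 5 0 12.6 0 0 0"

```text
clock: 18.5
ee_pos: [0.4704, -0.0908, 0.1741]
tool_rot: [1.0, 0.002, -0.0, -0.0]
contact_force: [-0.2, -0.1, 0.4]
width: 0.001
```

Emit:
move_arm --series "1 1 0 0 0 0 0;1 2 0 0 0 0 0;1 3 0 0 0 0 0;1 3.5 0 0 0 0 0;1 4 0 0 0 0 0;1 4.5 0 0 0 0 0;1 4.5 0 0 0 0 0"

```text
clock: 19.2
ee_pos: [0.5136, -0.0926, 0.1746]
tool_rot: [1.0, -0.001, -0.003, -0.0]
contact_force: [-8.1, -0.6, 6.0]
width: -0.001
```

The force has a large vertical part, which is friction because the bar rises along the finger. I follow the bar's arc instead.

Emit:
move_arm --series "1 0.3 0 -0.35 0 0 0;1 0.7 0 -0.6 0 0 0;1 1.1 0 -0.8 0 0 0;1 1.6 0 -1.05 0 0 0;1 2.0 0 -1.25 0 0 0;1 2.4 0 -1.4 0 0 0;1 2.4 0 -1.4 0 0 0"

```text
clock: 19.9
ee_pos: [0.5393, -0.0926, 0.1885]
tool_rot: [1.0, -0.001, -0.0, 0.0]
contact_force: [-2.4, 0.1, 2.7]
width: 0.001
```

Run:
```python
from kin import *
from m import ctr
st(); np.set_printoptions(precision=4,suppress=True)
t=grab("top"); s=grab("side")
cv2.imwrite("pics/lev.png",np.hstack([cv2.resize(t["img"][150:250,260:340],None,fx=4,fy=4),cv2.resize(s["img"][130:230,240:320],None,fx=4,fy=4)])[...,::-1])
```

```text
t 19.9 q [-0.27  0.1   1.47 -0.    1.57  1.3 ] p [ 0.5393 -0.0926  0.1885] x [ 1. -0. -0.] y [-0. -1.  0.] z [-0. -0. -1.] F [-2.4  0.1  2.7] w 0.001
```

View pics/lev.png

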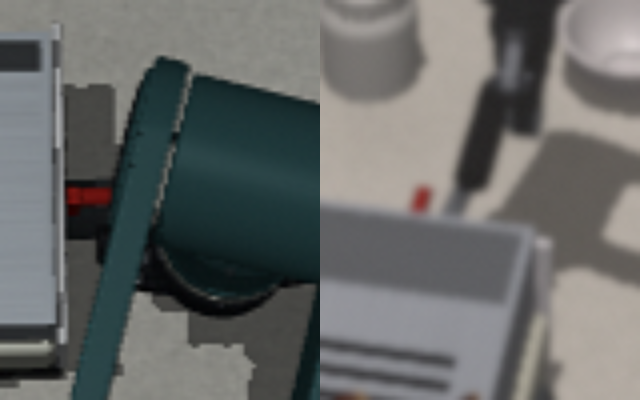

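The right-hand crop shows the bar at about (480,140), now closer to the red pin at (422,200), with the fingers at the bar's far end near (510,60). I measure the remaining gap from the side camera.

```bash
cat > lev.py <<'E'
from kin import *
from m import ctr
def lev():
    s=grab("side"); Q=cloud(s); m=ctr(s,(245,145,300,185),(0,0,0),(180,255,60)); q=Q[m]
    q=q[(q[:,2]>.15)&(q[:,2]<.215)&(q[:,1]>-.07)&(q[:,1]<-.03)]
    h=q.mean(0); return h,len(q)
if __name__=="__main__":
    st(); h,n=lev(); print("bar",n,h.round(4),"lean ~",np.arctan2(h[0]-.608,h[2]-.006-.06).round(3))
E
python3 lev.py
```

```text
t 20.0 q [-0.27  0.1   1.48  0.    1.57  1.3 ] p [ 0.5392 -0.0925  0.1878] x [ 1. -0. -0.] y [-0. -1. -0.] z [-0.  0. -1.] F [-2.5 -0.4  1.9] w 0.004
bar 90 [ 0.5613 -0.0463  0.1925] lean ~ -0.354
```

Emit:
move_arm --series "1 0.2 0 -0.08 0 0 0;1 0.4 0 -0.15 0 0 0;1 0.6 0 -0.21 0 0 0;1 0.7 0 -0.24 0 0 0;1 0.7 0 -0.24 0 0 0"

```text
clock: 20.55
ee_pos: [0.5466, -0.0923, 0.1902]
tool_rot: [1.0, -0.001, 0.0, -0.0]
contact_force: [-2.1, -1.0, 1.8]
width: 0.001
```

Emit:
move_arm --series "1 0.1 0 -0.03 0 0 0;1 0.2 0 -0.06 0 0 0;1 0.2 0 -0.06 0 0 0"

```text
clock: 20.85
ee_pos: [0.5484, -0.0922, 0.1906]
tool_rot: [1.0, -0.001, 0.0, -0.0]
contact_force: [-3.5, -0.2, 3.4]
width: 0.003
```

```bash
python3 lev.py
```

```text
t 20.85 q [-0.27  0.12  1.45  0.    1.57  1.3 ] p [ 0.5484 -0.0922  0.1906] x [ 1. -0.  0.] y [-0. -1. -0.] z [ 0.  0. -1.] F [-3.5 -0.2  3.4] w 0.003
bar 90 [ 0.5704 -0.0453  0.1951] lean ~ -0.283
```

Emit:
move_arm --series "1 0.1 0 -0.06 0 0 0;1 0.1 0 -0.06 0 0 0"

```text
clock: 21.1
ee_pos: [0.5493, -0.0922, 0.1909]
tool_rot: [1.0, -0.001, -0.0, -0.0]
contact_force: [-2.8, -1.1, 1.9]
width: -0.002
```

Emit:
move_arm --series "1 0.1 0 -0.04 0 0 0;1 0.1 0 -0.04 0 0 0"

```text
clock: 21.3
ee_pos: [0.5503, -0.0922, 0.1913]
tool_rot: [1.0, -0.001, -0.0, -0.0]
contact_force: [-3.0, -1.7, 0.6]
width: -0.006
```

Emit:
move_arm --series "1 0.1 0 -0.04 0 0 0;1 0.1 0 -0.04 0 0 0"

```text
clock: 21.5
ee_pos: [0.5514, -0.0922, 0.1917]
tool_rot: [1.0, -0.001, -0.0, -0.0]
contact_force: [-2.3, 0.2, -0.1]
width: 0.004
```

Emit:
move_arm --series "1 0.1 0 -0.03 0 0 0;1 0.1 0 -0.03 0 0 0"

```text
clock: 21.7
ee_pos: [0.5521, -0.0922, 0.192]
tool_rot: [1.0, -0.001, -0.001, -0.0]
contact_force: [-3.4, -0.5, -0.8]
width: 0.001
```

Emit:
move_arm --series "1 0.1 0 -0.03 0 0 0;1 0.1 0 -0.03 0 0 0"

```text
clock: 21.9
ee_pos: [0.5523, -0.0922, 0.192]
tool_rot: [1.0, -0.001, -0.002, -0.0]
contact_force: [-5.4, -0.9, -0.2]
width: 0.003
```

```bash
python3 lev.py
```

```text
t 21.9 q [-0.27  0.13  1.44  0.    1.58  1.31] p [ 0.5523 -0.0922  0.192 ] x [ 1. -0. -0.] y [-0. -1. -0.] z [-0.  0. -1.] F [-5.4 -0.9 -0.2] w 0.003
bar 91 [ 0.5745 -0.0467  0.1956] lean ~ -0.253
```

The TCP has stopped advancing and the force has risen to 5.4 N at the expected lean, so the stalk is on the pin. I press slightly more and hold.

Emit:
move_arm --series "1 0.03 0 0 0 0 0;1 0.03 0 0 0 0 0;1 0.03 0 0 0 0 0"

```text
clock: 22.25
ee_pos: [0.5523, -0.0922, 0.192]
tool_rot: [1.0, -0.001, -0.002, -0.0]
contact_force: [-6.4, -0.5, -0.1]
width: 0.003
```

```bash
python3 lev.py
```

```text
t 22.25 q [-0.27  0.13  1.44 -0.    1.58  1.31] p [ 0.5523 -0.0922  0.192 ] x [ 1. -0. -0.] y [-0. -1. -0.] z [-0.  0. -1.] F [-6.4 -0.5 -0.1] w 0.003
bar 93 [ 0.5747 -0.0464  0.1963] lean ~ -0.25
```

A steady 6.4 N at the bar, with no motion, is about 6 N at the pin. I back off along -x and then go up.

Emit:
move_arm --series "1 -0.1 0 0 0 0 0;1 -0.5 0 0 0 0 0;1 -2 0 0 0 0 0;1 -5 0 0 0 0 0;1 -8 0 -2 0 0 0;1 -12 0 -6 0 0 0;1 -16 0 -10 0 0 0;1 -16 0 -10 0 0 0"

```text
clock: 23.1
ee_pos: [0.3935, -0.0923, 0.2986]
tool_rot: [1.0, -0.001, 0.006, 0.002]
contact_force: [1.2, 0.3, -0.3]
width: -0.001
```

```bash
python3 lev.py
python3 - <<'E'
from h import *; from m import ctr
np.set_printoptions(precision=4,suppress=True)
t=grab("top");s=grab("side")
for n,f,r in(("top",t,(272,190,300,210)),("side",s,(255,170,275,195))):
    m=ctr(f,r,(0,120,60),(8,255,255))|ctr(f,r,(172,120,60),(180,255,255)); q=cloud(f)[m]; print("pin",n,m.sum(),np.nanmean(q,0),q.min(0),q.max(0))
q=cloud(t)[ctr(t,(110,240,170,290),(105,120,30),(125,255,255))]; q=q[q[:,2]>.073]; print("cup",cv2.minEnclosingCircle(q[:,:2].astype(np.float32)),np.median(q[:,2]))
cv2.imwrite("pics/end.png",cv2.resize(t["img"][140:300,110:340],None,fx=3,fy=3)[...,::-1])
E
```

```text
t 23.1 q [-0.37 -0.25  1.59  0.    1.8   1.2 ] p [ 0.3935 -0.0923  0.2986] x [ 1.   -0.    0.01] y [-0. -1.  0.] z [ 0.01 -0.   -1.  ] F [ 1.2  0.3 -0.3] w -0.001
bar 95 [ 0.5741 -0.046   0.1959] lean ~ -0.255
pin top 64 [ 0.6015 -0.0354  0.1478] [ 0.5972 -0.0562  0.1417] [ 0.606  -0.0165  0.1558]
pin side 11 [ 0.5989 -0.0432  0.1472] [ 0.5955 -0.048   0.1441] [ 0.602  -0.0384  0.1491]
cup ((0.46631747484207153, 0.35533738136291504), 0.03447790443897247) 0.07987670095057453
```

View pics/end.png

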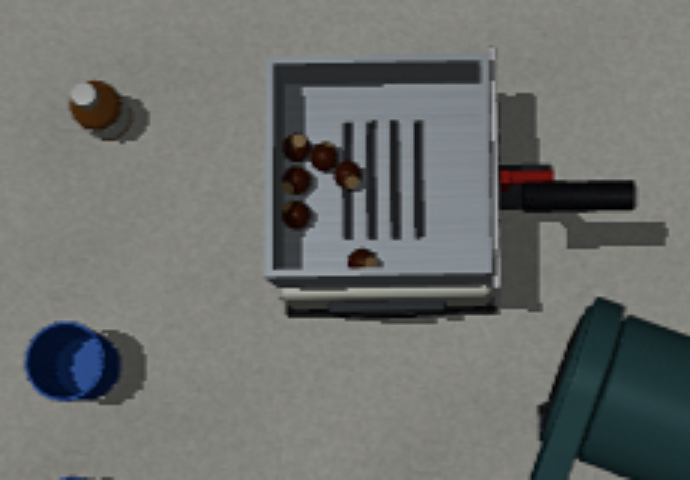

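The final view shows six conkers in the hopper, the empty upright cup at (72,360), and the bar at (580,195) next to the pin at (525,175). The pin has not moved and the robot is clear.

```bash
python3 -c "
from bench import workorder; print(workorder.job_done())"
```

```text
the job is handed in; nothing more can be done
None
```

I finished the job and handed it in at about 23 s of robot time; no verdict was reported.

- **Conkers and cup:** I tipped all six conkers into the hopper while the lever was still at the shut end. The empty cup stands upright on its old spot, within about 5 mm, with its rim level at 80 mm.
- **Lever:** I pushed it along its arc until the tool stopped advancing. The force on the tool rose from about 2.5 N to 6.4 N, which I estimate as 6 N at the pin. I then backed off.

**Last checks:**
- All six conkers are visible in the hopper.
- The bar stayed where I left it, moving about 0.6 mm, which is within measurement noise.
- The pin reads within about 1 mm of its start position in both views, comparing x and z. Its y reading differs by 1–2 mm because the bar now hides part of it.
- The bottle stands where it was in the last picture. I did not re-measure the jar or mortar at the end, but the arm never came near them.

**Disagreements:**
- The first contact with the bar read 8.1 N sideways and 6 N upward, which I took as friction from pushing straight. It fell once I followed the arc.
- One side-camera fit of the cup after I set it down was spoilt by the gripper blocking the view, so I relied on the top view.

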